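Set the plate shaker's edge wheel and start it

ROBOT

A 6-joint arm with a two-finger parallel gripper is mounted at the origin on the work surface. World frame = base frame: x ahead of the robot, y to its left, z up, the work surface at z = 0. Lengths are in m, angles in rad, forces in N, time in s.
With the tool pointing down it reaches from about 0.25 to 0.85 m from the base axis. Payload 12.5 kg.
Tool frame: the origin (TCP) lies on the centre line of the jaws, within the pads' length; the fingertips stand 25 mm ahead of it and the grasp point (between the pads) lies 6 mm ahead of it; y points along the fingers, x is the direction in which the jaws open and shut, and the axes are right-handed (so a half turn about y gives the same grasp; the last joint's range is limited). The gripper opens to 93 mm and grips with 3 to 60 N. Pads are 15 mm wide; open, the fingers measure 128 mm over their backs; the gripper's body (75 mm by 188 mm) begins 65 mm behind the grasp point.
Start: joints at [-1.427, 0.351, 1.652, -0, 1.139, -0.085], TCP at [0.125, -0.536, 0.244] pointing down, gripper open.
Joint ranges: [-2.75, 2.75], [-0.79, 2.1], [0.01, 2.65], [-1.57, 4.71], [0.07, 3.14], [-2.87, 2.87]. Speed limits (rad/s): [2.22, 2.22, 2.79, 3.14, 3.14, 3.14].

INTERFACE

Orientations are given as a unit quaternion [w, x, y, z].
In Python, from plant import r gives the robot as it stands.
- The arm moves only by the tool step_arm, never from a script. Its arguments are lists of equal length, an entry for each row: "xyz": the shift along the tool's x, y, z in m, a list of three; "twist": the turn, a rotation vector about the tool's x, y, z in rad, a list of three. In form: {"xyz": [[tx, ty, tz], ...], "twist": [[ax, ay, az], ...]}. A call has 1 to 5 rows; each row shifts and turns the commanded pose from where the row before left it, along the tool's axes as they then stand; what a row does not reach is not made up. A row lasts 1/10 s, in which the tool goes at most 50 mm and 8.59 degrees, less where a joint would pass 70% of its speed; a pose out of reach is approached as far as the arm can. A call is refused whole if a number of a shift passes 0.05 or a number of a turn 0.15, either way. A call with a gripper value outside its range is refused whole. "grip" is the closure in counts, from 0 (fully open) to 255 (shut), set as the call begins (left out, the last holds). The fingers move at their own pace and stop on an object; "grip_force" is the grip in N (left out, the last holds). Time passes only in rows, so rows that do not move let the fingers close. It gives the time, the measured TCP pose, the force and the opening at its end, in the units of the state.
- r.observe(): the state, without advancing time (a new reading comes with each control period).
- r.read_camera(name): name is "scene" or "top" or "wrist"; returns (picture, depth): 420x560x3 uint8, red, green, blue; 420x560 float32, m along the optical axis (not along the pixel's ray), 0 where there is no reading.
- r.calibration(name): a dict with "K" (3x3 intrinsics, pixels), "view" (4x4, takes a point from world to camera coordinates). Camera axes: x right, y up, looking along -z (the intrinsics and any distortion apply to the point x, -y, -z); pixel columns grow to the right and rows downward; lengths in m; the calibration is good to about 2 mm. A picture is of the moment at which its call begins: read the wrist's pose just before it. calibration takes no time and is no camera call; for the wrist camera it gives the pose at the moment of the call.
- r.close_job(): hands the job in, once; it reports no verdict.
The state is a dict: "time": time; "qpos": joint angles; "dq": joint speeds; "joint_efforts": joint torques, N m; "tcp_pos": TCP position; "tool_rot": TCP orientation; "force": force on the tool from outside, world axes, zero at the start; "moment": the same for the moment, N m; "gripper_width": opening from 0.0 (shut) to 1.0 (fully open).
Only numpy, scipy, OpenCV 4.12 (cv2) and the standard library are available. Lean on these libraries where they do the work, as an engineer would, in place of code of your own. Each camera call takes 0.05 s, during which the arm holds its last target. There are 200 camera calls.

TASK

Roll the plate shaker's edge wheel gently with one fingertip, without forcing it down or pushing the pointer itself, until the pointer lies between the two prongs of the fork-shaped clip on the scale. Take the finger off so that the pointer stays there; then, and not before, press the round start button fully home and let it go. Leave the tubes, bottle, tip box and well plate where they are.

Things in the scene. Friction and masses are not known exactly. Their poses are not given: they have to be found in the camera images.
- shaker: Plate shaker: white box fixed to the bench, 250 (its x) x 260 (y) x 80 mm; flat grey deck on the half towards the robot (-x), low plate platform on the far half. Origin on the bench, 120 mm from its -x side, midway in y; z up. In this frame: slot at (-62, 35), scale strip (22 x 92 mm, along y) at (-25, 35), start button at (-74, -80) mm. Platform: x over 15 mm, plate top 26 mm above the deck.
- wheel_top (a point): Nominal top of the edge wheel, 7 mm above the deck; axes as the shaker's. A white plastic disc 60 mm across, 10 mm thick, axle along the shaker's x, so the rim runs along its y. The real top is up to 2.5 mm higher or lower, differing from start to start: find it by feel. The rim is smooth to the touch (the ribs are only texture) and is driven by friction.
- slot (a point): Middle of the slot, on the deck: 14 mm (x) by 46 mm (y); about 36 mm of rim shows in it. The wheel is spring-mounted and gives way straight down, 6 mm at most: about 1.5 N preload, then 6 N per mm. It turns stiffly (4 N at the rim) and stays where left; 6 to 9 N down turns it without slipping. More than 12 N between finger and wheel harms it. The finger should stay off the deck.
- thumbwheel (a joint): Turn of the edge wheel, rad, range -2.8 to 2.8; it grows when the top of the wheel is rolled towards the shaker's +y (30 mm of rim per rad), and the pointer moves the same way by 15 mm per rad (pointer at the middle of the scale at 0). It starts between -0.4 and 0.4.
- pointer_tip (a point): The end, on the +x side, of the pointer: a flat white blade 24 mm (x) by 3 mm (y), 1 mm thick, hovering 3 to 9 mm above the +x part of the black scale strip. The wheel drives it along the shaker's y; it is carried by the wheel's sprung mount, so it dips and rises with the wheel. It must not be pushed itself. Axes as the shaker's.
- fork_clip: The wanted setting: small aluminium clip fixed at the +x edge of the scale strip, 16 mm wide (y), 9 mm high, with two 3 mm prongs that point to the shaker's -x and leave a gap of 9 mm (y) between them. Origin: on the deck, on the middle line of the gap, where the pointer's tip must come; axes as the shaker's. It stands 14 to 36 mm from the scale's middle, on either side.
- post_clip: Another clip, not the wanted one: the same foot with a single round upright post of 8 mm diameter, 16 mm high, no prongs; on the other side of the scale's middle. Origin as for the fork clip.
- start_top (a point): Centre of the top of the start button: a round grey key of 22 mm diameter in a black housing, about 20 mm above the deck, pressed straight down, z up.
- start (a joint): How far the start button is pressed in, m: 0 is released, 0.005 is fully home (about 5 N there); it springs back.
- well_plate: Bystander: flat clear well plate, 85 x 127 x 14 mm, loose on the shaker's platform. Origin under its centre.
- tube_rack: Bystander: white rack of small tubes, 90 x 120 x 47 mm, loose on the bench on the shaker's +y side. Origin under its centre.
- reagent_bottle: Bystander: white bottle, 56 mm diameter, 110 mm high, loose on the bench on the shaker's -y side. Origin under its centre.
- tip_box: Bystander: closed blue pipette tip box, 80 x 115 x 50 mm, loose on the bench beyond the bottle on the -y side. Origin under its centre.

How it is judged:
On the way, in this order (a step that is already met when the one before it is completed fails the run):
1. the pointer lies between the fork clip's prongs, at rest, with nothing touching the wheel (y of pointer_tip in the frame of fork_clip between -0.003 and 0.003 m and contact force between thumbwheel and anything else below 0.1 N), for 0.3 s.
2. the start button is pressed fully home (value of joint start above 0.0042 m), for 0.05 s.
At the end, for the whole second after the job is handed in: The pointer lies between the fork clip's prongs (within 3 mm of the gap's middle line), the start button has been pressed at least 4.2 mm in after that and has come back up (y of pointer_tip in the frame of fork_clip between -0.003 and 0.003 m and value of joint start below 0.001 m); the robot touches nothing.
It fails at once if the edge wheel is pressed with more than 12 N (contact force between thumbwheel and anything else above 12 N).
It fails at once if the pointer itself is pushed with more than 2 N (contact force between pointer and anything else above 2 N).
It fails at once if the robot presses on the shaker with more than 25 N (contact force between shaker and the fingers above 25 N or contact force between shaker and the arm above 25 N).
It fails at once if the start button is pressed while the pointer is not between the prongs (value of joint start above 0.003 m and (y of pointer_tip in the frame of fork_clip below -0.003 m or y of pointer_tip in the frame of fork_clip above 0.003 m)).
It fails at once if a bystander is moved by more than 15 mm (distance of any of well_plate, tube_rack, reagent_bottle, tip_box from where it was at the start of the episode above 0.015 m).
It also fails if it takes over 67 s, if anything falls off the work surface, if the arm or the gripper's body presses on something with over 40 N, if the wrist force passes 120 N, or if a joint passes its speed limit or range.

## Working session

There is one attempt and no reset: what is moved stays moved. The work goes in short steps, Python scripts to look and compute and a tool call to move; the robot and the scene stay as the last step left them, time stands still between calls to the robot, and variables do not carry over. Pictures are saved under pics/ and viewed, about 8 in all and at most 12, crops included, and the job is handed in when it is done.

Besides the shell and the picture viewer there is one more tool, called after ">>>" by a JSON object that holds its "fn" and its "kwargs". step_arm: Moves the arm, as the interface text tells. Its arguments: {"type":"object","properties":{"xyz":{"type":"array","items":{"type":"array","items":{"type":"number"}}},"twist":{"type":"array","items":{"type":"array","items":{"type":"number"}}},"grip":{"type":"number"},"grip_force":{"type":"number"}},"required":["xyz","twist"]}

```bash
mkdir -p pics; cat > h.py <<'E'
import numpy as np, cv2
from plant import r
def save(n,img): cv2.imwrite('pics/'+n+'.png',cv2.cvtColor(img,cv2.COLOR_RGB2BGR))
def pts(depth,cal):
    K=np.array(cal['K']);V=np.array(cal['view'])
    v,u=np.mgrid[:depth.shape[0],:depth.shape[1]]
    d=depth; X=(u-K[0,2])/K[0,0]*d; Y=(v-K[1,2])/K[1,1]*d
    P=np.stack([X,-Y,-d,np.ones_like(d)],-1)
    return (P@np.linalg.inv(V).T)[...,:3]
def ray(u,v,cal,z):
    K=np.array(cal['K']);V=np.linalg.inv(np.array(cal['view']))
    d=V[:3,:3]@np.array([(u-K[0,2])/K[0,0],-(v-K[1,2])/K[1,1],-1]);o=V[:3,3]
    return o+d*(z-o[2])/d[2]
E
python3 - <<'E'
from h import *
s=r.observe(); print({k:np.round(v,3) for k,v in s.items()})
for n in ['top','scene']:
    c=r.calibration(n); im,d=r.read_camera(n); save(n,im); np.savez(n,im=im,d=d,K=c['K'],view=c['view'])
    print(n,c, np.linalg.inv(c['view'])[:3,3])
E
```

```text
{'time': np.float64(0.0), 'qpos': array([-1.427,  0.351,  1.652,  0.   ,  1.139, -0.085]), 'dq': array([-0.001,  0.001,  0.001,  0.   , -0.001, -0.002]), 'joint_efforts': array([-0.0000e+00, -4.9733e+01, -2.8526e+01,  7.0000e-02,  2.6000e-02,
       -0.0000e+00]), 'tcp_pos': array([ 0.125, -0.535,  0.243]), 'tool_rot': array([ 0.554, -0.554,  0.44 , -0.439]), 'force': array([-0.379, -0.815, -1.051]), 'moment': array([-0.003, -0.013, -0.002]), 'gripper_width': np.float64(0.999)}
top {'K': array([[478.90351336,   0.        , 286.26542755],
       [  0.        , 478.90351336, 209.74788125],
       [  0.        ,   0.        ,   1.        ]]), 'view': array([[ 0.01518133, -0.9994014 ,  0.03108638, -0.04591637],
       [ 0.9845074 ,  0.0203722 ,  0.17415555, -0.60223167],
       [-0.1746846 ,  0.02796086,  0.98422735, -1.07478571],
       [ 0.        ,  0.        ,  0.        ,  1.        ]])} [ 0.40585009 -0.00356817  1.16414285]
scene {'K': array([[511.16076878,   0.        , 280.06912615],
       [  0.        , 511.16076878, 198.98678423],
       [  0.        ,   0.        ,   1.        ]]), 'view': array([[-0.7589255 ,  0.65102957,  0.01387733,  0.48194665],
       [-0.43156087, -0.51881435,  0.7379613 ,  0.1620902 ],
       [ 0.48763439,  0.55406874,  0.67470033, -1.37578284],
       [ 0.        ,  0.        ,  0.        ,  1.        ]])} [1.10659242 0.53261147 0.80193671]
```

View pics/top.png

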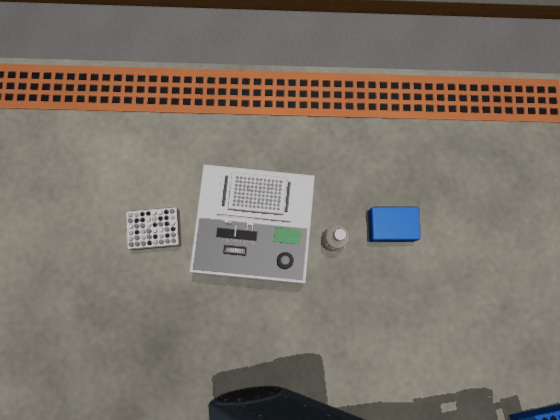

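View pics/scene.png

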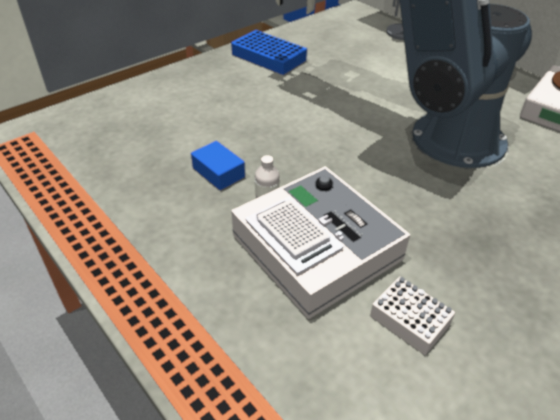

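```bash
python3 - <<'E'
from h import *
z=np.load('top.npz');im,d=z['im'],z['d'];P=pts(d,z)
save('topcrop',cv2.resize(im[205:290,180:325],None,fx=5.5,fy=5.5,interpolation=cv2.INTER_CUBIC))
# deck plane points
top=P[...,2];m=(top>0.07)&(top<0.09);m[:160]=0;m[290:]=0;m[:,:185]=0;m[:,320:]=0
print('deck z',np.median(top[m]))
mm=m.astype(np.uint8)
xy=P[m][:,:2].astype(np.float32);print(cv2.minAreaRect(xy*1000))
g=im.max(2)
bl=((g<45)).astype(np.uint8);bl[:205]=0;bl[290:]=0;bl[:,:185]=0;bl[:,:320]=bl[:,:320];bl[:,320:]=0
for c in cv2.findContours(bl,cv2.RETR_EXTERNAL,cv2.CHAIN_APPROX_NONE)[0]:
    if cv2.contourArea(c)>10:
        b=cv2.minAreaRect(c);print(b,ray(*b[0],z,.08),ray(*b[0],z,.1))
for n in ['top','scene']:
    z=np.load(n+'.npz')
q=r.observe()['tool_rot'];from scipy.spatial.transform import Rotation as R
print(R.from_quat(q,scalar_first=True).as_matrix().round(3))
E
```

```text
deck z 0.07937200728458671
((568.5194091796875, 40.84490966796875), (260.8691711425781, 250.9274444580078), 85.39029693603516)
[[ 0.227 -0.     0.974]
 [-0.974  0.001  0.227]
 [-0.001 -1.     0.   ]]
```

View pics/topcrop.png

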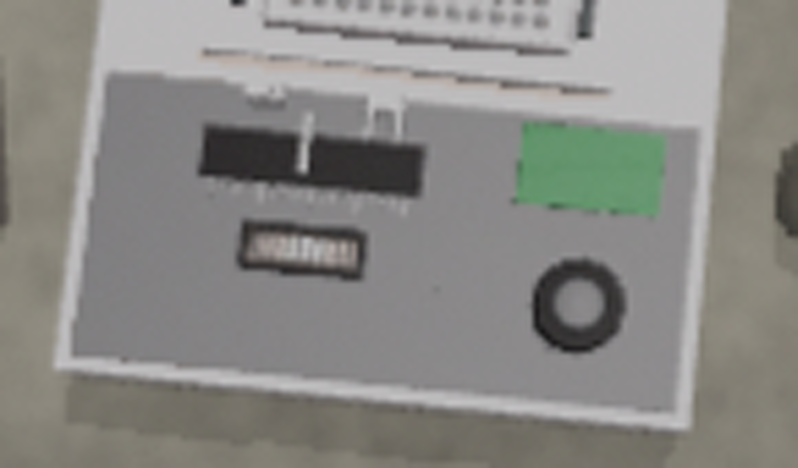

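```bash
cat >> h.py <<'E'
yaw=np.radians(-4.6); O=np.array([.5635,.0412])
Rs=np.array([[np.cos(yaw),-np.sin(yaw)],[np.sin(yaw),np.cos(yaw)]])
def ts(p): return Rs.T@(np.asarray(p)[:2]-O)*1000
E
python3 - <<'E'
from h import *
z=np.load('top.npz')
for n,u,v,h in [('slot',303,249,.08),('strip',312,160,.08),('stripL',203,150,.08),('stripR',422,172,.08),('button',579,302,.1),('ptr tip',308,116,.086),('ptr base',302,170,.086),('prongL',372,137,.089),('prongR',401,140,.089),('fork root',386,100,.089)]:
    p=ray(180+(u+.5)/5.5-.5,205+(v+.5)/5.5-.5,z,h); print(n,p.round(4),ts(p).round(1))
E
```

```text
slot [0.5038 0.0808 0.08  ] [-62.6  34.7]
strip [0.5407 0.0783 0.08  ] [-25.7  35.2]
stripL [0.544  0.1233 0.08  ] [-26.   80.3]
stripR [0.5366 0.0328 0.08  ] [-26.2 -10.5]
button [ 0.4827 -0.0324  0.1   ] [-74.7 -79.8]
ptr tip [0.5582 0.0801 0.086 ] [-8.4 38.4]
ptr base [0.5357 0.0818 0.086 ] [-30.9  38.3]
prongL [0.5495 0.0534 0.089 ] [-14.9  11. ]
prongR [0.5485 0.0415 0.089 ] [-14.9  -0.9]
fork root [0.565  0.0481 0.089 ] [1. 7.]
```

>>> {"fn": "step_arm", "kwargs": {"xyz": [[0,0,0],[0,0,0],[0,0,0],[-0.04,0,0.02],[-0.04,0,0.02]], "twist": [[0,0.103,0],[0,0.103,0],[0,0.103,0],[0,0,0],[0,0,0]], "grip": 255, "grip_force": 10}}

```text
time: 0.6
tcp_pos: [0.1711, -0.4581, 0.243]
tool_rot: [0.479, -0.479, 0.52, -0.52]
force: [0.4, -0.7, 0.9]
gripper_width: 0.616
```

>>> {"fn": "step_arm", "kwargs": {"xyz": [[-0.04,0,0.02],[-0.04,0,0.02],[-0.04,0,0.02],[-0.04,0,0.02],[-0.04,0,0.02]], "twist": [[0,0,0],[0,0,0],[0,0,0],[0,0,0],[0,0,0]]}}

```text
time: 1.1
tcp_pos: [0.2872, -0.2661, 0.2436]
tool_rot: [0.479, -0.479, 0.52, -0.52]
force: [-0.2, -1.1, 0.6]
gripper_width: 0.19
```

>>> {"fn": "step_arm", "kwargs": {"xyz": [[-0.04,0,0.02],[-0.04,0,0.02],[-0.04,0,0.02],[-0.04,0,0.02],[-0.04,0,0.02]], "twist": [[0,0,0],[0,0,0],[0,0,0],[0,0,0],[0,0,0]]}}

```text
time: 1.6
tcp_pos: [0.403, -0.0746, 0.2437]
tool_rot: [-0.48, 0.48, -0.52, 0.52]
force: [1.2, -2.0, -0.7]
gripper_width: 0.005
```

>>> {"fn": "step_arm", "kwargs": {"xyz": [[-0.0355,0,0.0177],[-0.0355,0,0.0177],[-0.0355,0,0.0177],[-0.0355,0,0.0177],[-0.0355,0,0.0177]], "twist": [[0,0,0],[0,0,0],[0,0,0],[0,0,0],[0,0,0]]}}

```text
time: 2.1
tcp_pos: [0.5054, 0.0951, 0.2434]
tool_rot: [0.48, -0.48, 0.52, -0.52]
force: [0.7, -0.8, 0.0]
gripper_width: 0.004
```

```bash
cat >> h.py <<'E'
from scipy.spatial.transform import Rotation as R
def st():
    s=r.observe(); M=R.from_quat(s['tool_rot'],scalar_first=True).as_matrix()
    print('t',round(float(s['time']),2),'shaker xy mm',ts(s['tcp_pos']).round(2),'tip z-80 mm',round((s['tcp_pos'][2]-.105)*1000,2),'F',np.round(s['force'],2),'toolx yaw err',round(np.degrees(np.arctan2(M[1,0],M[0,0]))+94.6,2),'tooly',M[:,1].round(4))
def snap(name,cam='wrist'):
    c=r.calibration(cam); im,d=r.read_camera(cam); np.savez(name,im=im,d=d,K=c['K'],view=c['view']); save(name,im); return im,d,c
E
python3 - <<'E'
from h import *
st(); snap('w1'); st()
E
```

```text
t 2.1 shaker xy mm [-62.27  49.05] tip z-80 mm 138.42 F [ 0.75 -0.77  0.03] toolx yaw err 0.02 tooly [-4.e-04 -1.e-04 -1.e+00]
t 2.15 shaker xy mm [-60.43  52.7 ] tip z-80 mm 138.42 F [-3.65  1.03 -1.28] toolx yaw err 0.09 tooly [ 0.0011  0.0015 -1.    ]
```

View pics/w1.png

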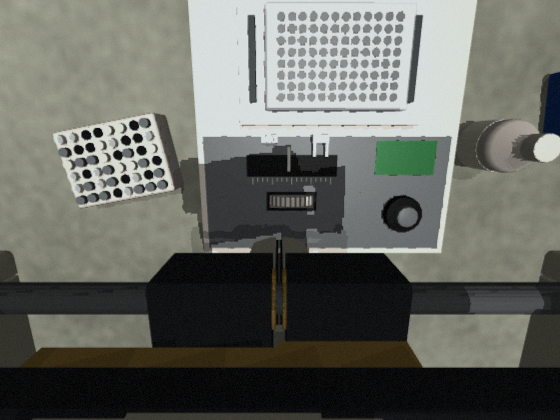

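```bash
python3 - <<'E'
from h import *
snap('w1b');
s=r.observe();c=r.calibration('wrist');im,d=r.read_camera('wrist');np.savez('w2',im=im,d=d,K=c['K'],view=c['view']);st()
P=pts(d,c);M=R.from_quat(s['tool_rot'],scalar_first=True).as_matrix()
T=(P-s['tcp_pos'])@M*1000
for v in (236,240,245,250,260,270,290,310,330):
    row=T[v]; m=(np.abs(row[:,0])<60)&(row[:,1]>-70)&(row[:,1]<40)&(d[v]>0)
    if m.any():
        q=row[m]; u=np.where(m)[0]; print(v,u.min(),u.max(),q[:,0].min().round(1),q[:,0].max().round(1),'y',q[:,1].min().round(1),q[:,1].max().round(1),'z',q[:,2].min().round(1),q[:,2].max().round(1))
save('w2c',cv2.resize(im[125:250,230:350],None,fx=4.8,fy=4.8,interpolation=cv2.INTER_CUBIC))
E
```

```text
t 2.25 shaker xy mm [-62.49  48.78] tip z-80 mm 138.01 F [0.69 0.54 0.59] toolx yaw err 0.16 tooly [-1.e-03 -1.e-04 -1.e+00]
240 261 296 -10.5 9.6 y 18.9 24.5 z 7.6 9.7
245 253 304 -14.5 13.6 y 10.4 16.0 z 7.7 9.8
250 251 306 -14.9 14.0 y 3.0 8.5 z 7.7 9.9
260 168 389 -29.1 28.5 y -70.0 -3.6 z 7.2 36.4
270 276 281 -1.5 0.7 y -16.6 -10.7 z 5.2 8.0
330 273 284 -2.1 1.4 y -60.1 -41.1 z -5.5 8.4
```

View pics/w2c.png

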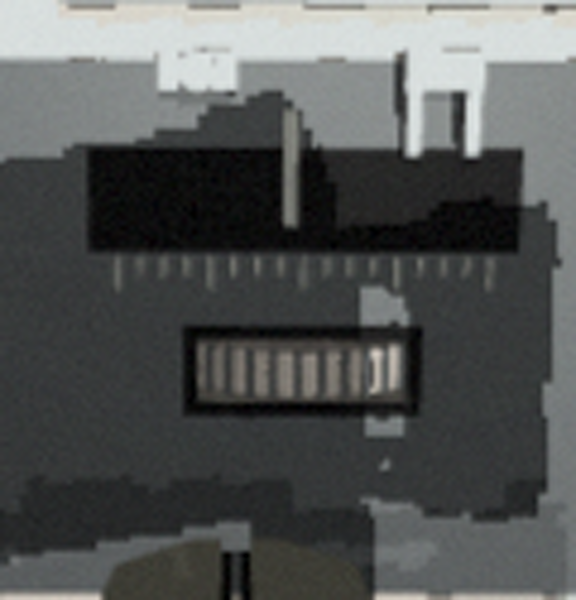

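>>> {"fn": "step_arm", "kwargs": {"xyz": [[0.003,0.03,0],[0.003,0.03,0],[0,0.03,0],[0,0.02,0],[0,0.008,0]], "twist": [[0,0,0],[0,0,0],[0,0,0],[0,0,0],[0,0,0]]}}

```text
time: 2.75
tcp_pos: [0.503, 0.0864, 0.1239]
tool_rot: [0.478, -0.48, 0.521, -0.519]
force: [-0.7, 0.2, 1.2]
gripper_width: 0.003
```

>>> {"fn": "step_arm", "kwargs": {"xyz": [[0,0.004,0],[0,0.003,0],[0,0.001,0],[0,0,0],[0,0,0]], "twist": [[0,0,0],[0,0,0],[0,0,0],[0,0,0],[0,0,0]]}}

```text
time: 3.25
tcp_pos: [0.5047, 0.0875, 0.1182]
tool_rot: [-0.48, 0.479, -0.519, 0.52]
force: [0.2, 0.4, -1.2]
gripper_width: 0.005
```

```bash
python3 - <<'E'
from h import *
st(); im,d,c=snap('w3'); st()
F=[]
for i in range(3):
    snap('tmp'); F.append(r.observe()['force'])
print(np.round(F,2)); st()
save('w3',np.ascontiguousarray(im))
E
```

```text
t 3.25 shaker xy mm [-62.35  41.39] tip z-80 mm 13.19 F [ 0.16  0.44 -1.2 ] toolx yaw err 0.01 tooly [ 9.e-04  1.e-04 -1.e+00]
t 3.3 shaker xy mm [-62.44  41.41] tip z-80 mm 13.06 F [-0.65  0.34 -0.8 ] toolx yaw err 0.01 tooly [ 7.e-04  1.e-04 -1.e+00]
[[ 0.1   0.69  0.05]
 [ 0.49  0.53 -0.39]
 [-0.01  0.36 -0.32]]
t 3.45 shaker xy mm [-62.53  41.41] tip z-80 mm 12.85 F [-0.01  0.36 -0.32] toolx yaw err 0.01 tooly [ 3.e-04  0.e+00 -1.e+00]
```

View pics/w3.png

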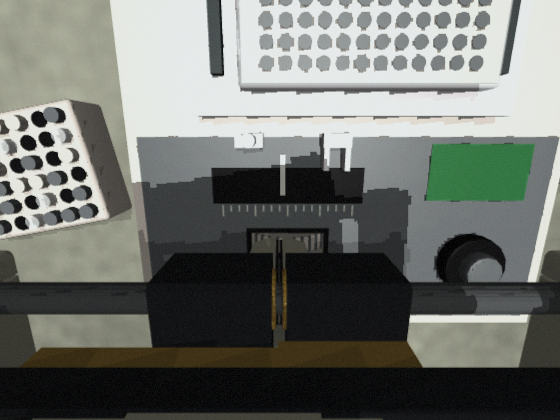

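```bash
cat >> h.py <<'E'
def meas(name='m'):
    im,d,c=snap(name); g=im.max(2).astype(float); st()
    # pointer: bright columns within strip band, fork: bright cols around prongs (search per row)
    s=r.observe()
    def runs(row,lo,hi,th):
        m=np.concatenate([[0],(row[lo:hi]>th).astype(int),[0]]);e=np.flatnonzero(np.diff(m));return [(a+lo,b-1+lo) for a,b in zip(e[::2],e[1::2])]
    return im,d,c,g,runs
E
python3 - <<'E'
from h import *
im,d,c,g,runs=meas()
for v in range(150,200,3): print(v,runs(g[v],205,370,100))
E
```

```text
t 3.5 shaker xy mm [-62.56  41.37] tip z-80 mm 12.78 F [ 0.36  0.2  -0.37] toolx yaw err 0.0 tooly [ 2.e-04  0.e+00 -1.e+00]
150 [(np.int64(205), np.int64(319)), (np.int64(324), np.int64(339)), (np.int64(345), np.int64(369))]
153 [(np.int64(205), np.int64(312)), (np.int64(317), np.int64(319)), (np.int64(324), np.int64(339)), (np.int64(345), np.int64(369))]
156 [(np.int64(205), np.int64(295)), (np.int64(324), np.int64(339)), (np.int64(345), np.int64(369))]
159 [(np.int64(205), np.int64(289)), (np.int64(324), np.int64(339)), (np.int64(345), np.int64(369))]
162 [(np.int64(205), np.int64(290)), (np.int64(324), np.int64(339)), (np.int64(345), np.int64(369))]
165 [(np.int64(205), np.int64(270)), (np.int64(280), np.int64(284)), (np.int64(324), np.int64(339)), (np.int64(345), np.int64(369))]
168 [(np.int64(205), np.int64(210)), (np.int64(280), np.int64(284)), (np.int64(324), np.int64(328)), (np.int64(344), np.int64(350)), (np.int64(365), np.int64(369))]
171 [(np.int64(205), np.int64(210)), (np.int64(280), np.int64(284)), (np.int64(365), np.int64(369))]
174 [(np.int64(205), np.int64(210)), (np.int64(280), np.int64(284)), (np.int64(364), np.int64(369))]
177 [(np.int64(280), np.int64(284)), (np.int64(364), np.int64(369))]
180 [(np.int64(280), np.int64(284)), (np.int64(364), np.int64(369))]
183 [(np.int64(280), np.int64(284)), (np.int64(364), np.int64(369))]
186 [(np.int64(280), np.int64(284)), (np.int64(363), np.int64(369))]
189 [(np.int64(280), np.int64(284)), (np.int64(363), np.int64(369))]
192 [(np.int64(280), np.int64(284)), (np.int64(363), np.int64(366))]
195 [(np.int64(363), np.int64(363))]
198 []
```

>>> {"fn": "step_arm", "kwargs": {"xyz": [[0,0.0015,0],[0,0.001,0],[0,0,0]], "twist": [[0,0,0],[0,0,0],[0,0,0]]}}

```text
time: 3.8
tcp_pos: [0.5043, 0.0874, 0.1149]
tool_rot: [0.479, -0.48, 0.52, -0.52]
force: [0.7, -0.8, 1.0]
gripper_width: 0.007
```

>>> {"fn": "step_arm", "kwargs": {"xyz": [[0,0.001,0],[0,0,0],[0,0,0]], "twist": [[0,0,0],[0,0,0],[0,0,0]]}}

```text
time: 4.1
tcp_pos: [0.5044, 0.0874, 0.1141]
tool_rot: [0.48, -0.48, 0.52, -0.52]
force: [0.1, -0.3, -0.0]
gripper_width: 0.005
```

>>> {"fn": "step_arm", "kwargs": {"xyz": [[0,0.001,0],[0,0,0],[0,0,0]], "twist": [[0,0,0],[0,0,0],[0,0,0]]}}

```text
time: 4.4
tcp_pos: [0.5044, 0.0874, 0.1131]
tool_rot: [0.48, -0.48, 0.52, -0.52]
force: [0.7, 0.9, -0.3]
gripper_width: 0.004
```

```bash
python3 - <<'E'
from h import *
st()
E
```

```text
t 4.4 shaker xy mm [-62.63  41.33] tip z-80 mm 8.1 F [ 0.7   0.86 -0.28] toolx yaw err 0.0 tooly [-1.e-04 -0.e+00 -1.e+00]
```

>>> {"fn": "step_arm", "kwargs": {"xyz": [[0,0.001,0],[0,0,0],[0,0,0]], "twist": [[0,0,0],[0,0,0],[0,0,0]]}}

```text
time: 4.7
tcp_pos: [0.5044, 0.0875, 0.1121]
tool_rot: [0.48, -0.48, 0.52, -0.52]
force: [-0.6, 0.4, -0.7]
gripper_width: 0.006
```

>>> {"fn": "step_arm", "kwargs": {"xyz": [[0,0.001,0],[0,0,0],[0,0,0]], "twist": [[0,0,0],[0,0,0],[0,0,0]]}}

```text
time: 5.0
tcp_pos: [0.5044, 0.0874, 0.1111]
tool_rot: [0.48, -0.48, 0.52, -0.52]
force: [0.4, -0.4, 0.2]
gripper_width: 0.007
```

>>> {"fn": "step_arm", "kwargs": {"xyz": [[0,0.0007,0],[0,0,0],[0,0,0]], "twist": [[0,0,0],[0,0,0],[0,0,0]]}}

```text
time: 5.3
tcp_pos: [0.5045, 0.0874, 0.1105]
tool_rot: [-0.48, 0.48, -0.52, 0.52]
force: [0.4, 0.4, 0.6]
gripper_width: 0.005
```

>>> {"fn": "step_arm", "kwargs": {"xyz": [[0,0.0007,0],[0,0,0],[0,0,0]], "twist": [[0,0,0],[0,0,0],[0,0,0]]}}

```text
time: 5.6
tcp_pos: [0.5045, 0.0875, 0.1099]
tool_rot: [-0.48, 0.479, -0.52, 0.52]
force: [0.1, 0.2, 4.4]
gripper_width: 0.007
```

>>> {"fn": "step_arm", "kwargs": {"xyz": [[0,0.0005,0],[0,0,0],[0,0,0]], "twist": [[0,0,0],[0,0,0],[0,0,0]]}}

```text
time: 5.9
tcp_pos: [0.5046, 0.0875, 0.1095]
tool_rot: [-0.48, 0.479, -0.52, 0.52]
force: [-1.8, -0.4, 6.5]
gripper_width: 0.005
```

>>> {"fn": "step_arm", "kwargs": {"xyz": [[0.001,0,0],[0.001,0,0],[0.001,0,0]], "twist": [[0,0,0],[0,0,0],[0,0,0]]}}

```text
time: 6.2
tcp_pos: [0.5044, 0.0849, 0.1095]
tool_rot: [0.48, -0.479, 0.52, -0.52]
force: [-1.3, 3.8, 6.0]
gripper_width: 0.01
```

>>> {"fn": "step_arm", "kwargs": {"xyz": [[0.001,0.0002,0],[0.001,0,0],[0.001,0,0],[0.001,0,0]], "twist": [[0,0,0],[0,0,0],[0,0,0],[0,0,0]]}}

```text
time: 6.6
tcp_pos: [0.5041, 0.0809, 0.1094]
tool_rot: [0.48, -0.479, 0.52, -0.52]
force: [-1.2, 4.7, 7.1]
gripper_width: 0.007
```

```bash
python3 - <<'E'
from h import *
im,d,c,g,runs=meas('m2')
print([runs(g[v],220,362,100) for v in (174,180,186)])
E
```

```text
t 6.65 shaker xy mm [-62.41  34.7 ] tip z-80 mm 4.4 F [-1.22  3.11  7.06] toolx yaw err -0.01 tooly [ 7.e-04  8.e-04 -1.e+00]
[[(np.int64(274), np.int64(278)), (np.int64(357), np.int64(361))], [(np.int64(274), np.int64(278)), (np.int64(357), np.int64(361))], [(np.int64(274), np.int64(278)), (np.int64(356), np.int64(361))]]
```

>>> {"fn": "step_arm", "kwargs": {"xyz": [[0.0015,0,0],[0.0015,0,0],[0.0015,0,0],[0.001,0,0]], "twist": [[0,0,0],[0,0,0],[0,0,0],[0,0,0]]}}

```text
time: 7.05
tcp_pos: [0.5037, 0.0753, 0.1094]
tool_rot: [-0.48, 0.479, -0.52, 0.52]
force: [-0.1, 3.2, 6.8]
gripper_width: 0.002
```

>>> {"fn": "step_arm", "kwargs": {"xyz": [[0.001,0,0],[0.001,0,0],[0.0005,0,0]], "twist": [[0,0,0],[0,0,0],[0,0,0]]}}

```text
time: 7.35
tcp_pos: [0.5034, 0.0728, 0.1093]
tool_rot: [0.48, -0.479, 0.52, -0.52]
force: [-0.2, 2.7, 4.5]
gripper_width: 0.008
```

>>> {"fn": "step_arm", "kwargs": {"xyz": [[0,-0.0025,0],[-0.006,0,0],[-0.007,0,0],[-0.0035,0,0],[0,0,0]], "twist": [[0,0,0],[0,0,0],[0,0,0],[0,0,0],[0,0,0]]}}

```text
time: 7.85
tcp_pos: [0.5045, 0.0896, 0.1114]
tool_rot: [0.48, -0.48, 0.519, -0.519]
force: [0.2, -0.5, -0.6]
gripper_width: 0.004
```

>>> {"fn": "step_arm", "kwargs": {"xyz": [[0,0.001,0],[0,0.0005,0],[0,0.0004,0],[0,0.0003,0],[0,0,0]], "twist": [[0,0,0],[0,0,0],[0,0,0],[0,0,0],[0,0,0]]}}

```text
time: 8.35
tcp_pos: [0.5046, 0.089, 0.1095]
tool_rot: [-0.48, 0.479, -0.52, 0.52]
force: [-0.1, 3.3, 4.8]
gripper_width: 0.008
```

```bash
python3 - <<'E'
from h import *
st()
E
```

```text
t 8.35 shaker xy mm [-62.51  42.88] tip z-80 mm 4.54 F [-0.05  3.35  4.8 ] toolx yaw err -0.0 tooly [ 3.e-04  1.e-04 -1.e+00]
```

>>> {"fn": "step_arm", "kwargs": {"xyz": [[0.001,0.0002,0],[0.0015,0,0],[0.0015,0,0],[0.0015,0,0],[0.0015,0,0]], "twist": [[0,0,0],[0,0,0],[0,0,0],[0,0,0],[0,0,0]]}}

```text
time: 8.85
tcp_pos: [0.5041, 0.0822, 0.1095]
tool_rot: [0.48, -0.479, 0.52, -0.52]
force: [-1.1, 4.2, 6.4]
gripper_width: 0.003
```

>>> {"fn": "step_arm", "kwargs": {"xyz": [[0.0015,0,0],[0.0015,0,0],[0.0015,0,0],[0.0015,0,0],[0.0015,0,0]], "twist": [[0,0,0],[0,0,0],[0,0,0],[0,0,0],[0,0,0]]}}

```text
time: 9.35
tcp_pos: [0.5036, 0.0747, 0.1095]
tool_rot: [-0.48, 0.479, -0.52, 0.52]
force: [-1.2, 3.1, 5.7]
gripper_width: 0.002
```

```bash
python3 - <<'E'
from h import *
im,d,c,g,runs=meas('m3')
for v in (160,166,170,176,180,186): print(v,runs(g[v],220,362,100))
def y(u,v,z): return ts(ray(u,v,c,z)).round(1)
print('ptr',[y(np.mean(q),v,.0855) for v in (176,186) for q in runs(g[v],220,345,100)[:1]])
E
```

```text
t 9.4 shaker xy mm [-62.43  28.39] tip z-80 mm 4.45 F [-1.34  3.73  5.26] toolx yaw err -0.01 tooly [ 6.e-04  4.e-04 -1.e+00]
160 [(np.int64(220), np.int64(295)), (np.int64(302), np.int64(307)), (np.int64(325), np.int64(361))]
166 [(np.int64(220), np.int64(292)), (np.int64(302), np.int64(307)), (np.int64(324), np.int64(329)), (np.int64(331), np.int64(361))]
170 [(np.int64(283), np.int64(287)), (np.int64(302), np.int64(307)), (np.int64(324), np.int64(329)), (np.int64(346), np.int64(361))]
176 [(np.int64(283), np.int64(287)), (np.int64(346), np.int64(361))]
180 [(np.int64(283), np.int64(287)), (np.int64(346), np.int64(361))]
186 [(np.int64(283), np.int64(287)), (np.int64(345), np.int64(361))]
ptr [array([-16.8,  25.5]), array([-22.4,  25.4])]
```

>>> {"fn": "step_arm", "kwargs": {"xyz": [[0,-0.0025,0],[-0.005,0,0],[-0.006,0,0],[-0.0035,0,0],[0,0,0]], "twist": [[0,0,0],[0,0,0],[0,0,0],[0,0,0],[0,0,0]]}}

```text
time: 9.9
tcp_pos: [0.5045, 0.0895, 0.1115]
tool_rot: [0.48, -0.48, 0.519, -0.519]
force: [0.1, -0.6, 0.3]
gripper_width: 0.007
```

>>> {"fn": "step_arm", "kwargs": {"xyz": [[0,0.001,0],[0,0.0005,0],[0,0.0005,0],[0,0.0004,0],[0,0.0002,0]], "twist": [[0,0,0],[0,0,0],[0,0,0],[0,0,0],[0,0,0]]}}

```text
time: 10.4
tcp_pos: [0.5046, 0.089, 0.1093]
tool_rot: [-0.48, 0.479, -0.52, 0.52]
force: [-2.5, 1.2, 7.3]
gripper_width: 0.005
```

>>> {"fn": "step_arm", "kwargs": {"xyz": [[0.001,0,0],[0.0015,0,0],[0.0015,0,0],[0.0015,0,0],[0.0015,0,0]], "twist": [[0,0,0],[0,0,0],[0,0,0],[0,0,0],[0,0,0]]}}

```text
time: 10.9
tcp_pos: [0.5041, 0.0823, 0.1094]
tool_rot: [0.48, -0.479, 0.52, -0.52]
force: [-1.2, 3.7, 7.4]
gripper_width: 0.005
```

>>> {"fn": "step_arm", "kwargs": {"xyz": [[0.0015,0,0],[0.0015,0,0],[0.0015,0,0],[0.0015,0,0],[0.001,0,0]], "twist": [[0,0,0],[0,0,0],[0,0,0],[0,0,0],[0,0,0]]}}

```text
time: 11.4
tcp_pos: [0.5036, 0.0752, 0.1094]
tool_rot: [0.48, -0.479, 0.52, -0.52]
force: [-0.9, 3.8, 5.3]
gripper_width: 0.008
```

```bash
cat >> h.py <<'E'
def m4(n):
    im,d,c,g,runs=meas(n)
    for v in (164,168,172,180,188):
        q=runs(g[v],220,345,100); print(v,[(int(a),int(b),float(ts(ray((a+b)/2,v,c,.0855))[1].round(1)),float(ts(ray((a+b)/2,v,c,.089))[1].round(1))) for a,b in q if b-a<9])
E
python3 - <<'E'
from h import *
m4('m4')
E
```

```text
t 11.45 shaker xy mm [-62.42  28.96] tip z-80 mm 4.4 F [-1.2   3.75  5.54] toolx yaw err -0.01 tooly [ 7.e-04  5.e-04 -1.e+00]
164 [(296, 300, 18.8, 19.1), (303, 308, 14.7, 15.0)]
168 [(291, 293, 22.1, 22.3), (296, 300, 18.8, 19.0), (303, 308, 14.6, 14.9), (325, 330, 2.4, 3.0)]
172 [(296, 300, 18.8, 19.0), (304, 308, 14.3, 14.6), (326, 330, 2.1, 2.7)]
180 [(296, 300, 18.7, 18.9)]
188 [(296, 300, 18.6, 18.8)]
```

>>> {"fn": "step_arm", "kwargs": {"xyz": [[0,-0.0025,0],[-0.005,0,0],[-0.006,0,0],[-0.003,0,0],[0,0,0]], "twist": [[0,0,0],[0,0,0],[0,0,0],[0,0,0],[0,0,0]]}}

```text
time: 11.95
tcp_pos: [0.5044, 0.0894, 0.1114]
tool_rot: [0.48, -0.48, 0.52, -0.519]
force: [-0.3, 0.6, -0.7]
gripper_width: 0.001
```

>>> {"fn": "step_arm", "kwargs": {"xyz": [[0,0.001,0],[0,0.0005,0],[0,0.0005,0],[0,0.0003,0],[0,0.0002,0]], "twist": [[0,0,0],[0,0,0],[0,0,0],[0,0,0],[0,0,0]]}}

```text
time: 12.45
tcp_pos: [0.5046, 0.089, 0.1093]
tool_rot: [-0.48, 0.479, -0.52, 0.52]
force: [-0.6, 1.8, 5.7]
gripper_width: 0.003
```

>>> {"fn": "step_arm", "kwargs": {"xyz": [[0.001,0,0],[0.0015,0,0],[0.0015,0,0],[0.0015,0,0],[0.0015,0,0]], "twist": [[0,0,0],[0,0,0],[0,0,0],[0,0,0],[0,0,0]]}}

```text
time: 12.95
tcp_pos: [0.5042, 0.0822, 0.1094]
tool_rot: [0.48, -0.479, 0.52, -0.52]
force: [-1.9, 4.1, 7.2]
gripper_width: 0.008
```

>>> {"fn": "step_arm", "kwargs": {"xyz": [[0.0015,0,0],[0.0015,0,0],[0.0015,0,0],[0.001,0,0],[0,0,0]], "twist": [[0,0,0],[0,0,0],[0,0,0],[0,0,0],[0,0,0]]}}

```text
time: 13.45
tcp_pos: [0.5037, 0.0766, 0.1094]
tool_rot: [-0.48, 0.479, -0.52, 0.52]
force: [-1.3, 3.1, 5.7]
gripper_width: 0.006
```

```bash
python3 - <<'E'
from h import *
m4('m5')
E
```

```text
t 13.5 shaker xy mm [-62.4   30.53] tip z-80 mm 4.42 F [-0.87  2.62  6.35] toolx yaw err -0.01 tooly [ 7.e-04  5.e-04 -1.e+00]
164 [(306, 314, 13.7, 14.0)]
168 [(290, 292, 24.1, 24.3), (306, 314, 13.6, 14.0)]
172 [(306, 313, 13.8, 14.2), (328, 332, 2.4, 3.0)]
180 [(309, 313, 12.9, 13.2)]
188 [(309, 313, 12.7, 13.1)]
```

>>> {"fn": "step_arm", "kwargs": {"xyz": [[0,-0.0025,0],[-0.004,0,0],[-0.004,0,0],[-0.001,0,0],[0,0,0]], "twist": [[0,0,0],[0,0,0],[0,0,0],[0,0,0],[0,0,0]]}}

```text
time: 14.0
tcp_pos: [0.5042, 0.0857, 0.1114]
tool_rot: [0.48, -0.48, 0.52, -0.519]
force: [0.0, -0.6, 0.3]
gripper_width: 0.004
```

>>> {"fn": "step_arm", "kwargs": {"xyz": [[0,0.001,0],[0,0.0005,0],[0,0.0005,0],[0,0.0003,0],[0,0.0002,0]], "twist": [[0,0,0],[0,0,0],[0,0,0],[0,0,0],[0,0,0]]}}

```text
time: 14.5
tcp_pos: [0.5044, 0.0854, 0.1094]
tool_rot: [-0.48, 0.479, -0.52, 0.52]
force: [-2.8, 0.7, 8.1]
gripper_width: 0.007
```

>>> {"fn": "step_arm", "kwargs": {"xyz": [[0.0015,0,0],[0.0015,0,0],[0.0015,0,0],[0.0015,0,0],[0.0015,0,0]], "twist": [[0,0,0],[0,0,0],[0,0,0],[0,0,0],[0,0,0]]}}

```text
time: 15.0
tcp_pos: [0.5039, 0.0783, 0.1095]
tool_rot: [0.48, -0.479, 0.52, -0.52]
force: [-1.8, 3.4, 6.3]
gripper_width: 0.005
```

```bash
python3 - <<'E'
from h import *
m4('m6')
E
```

```text
t 15.05 shaker xy mm [-62.42  32.04] tip z-80 mm 4.45 F [-1.09  3.87  5.9 ] toolx yaw err -0.01 tooly [ 7.e-04  7.e-04 -1.e+00]
164 [(309, 314, 14.5, 14.9), (318, 323, 9.6, 10.0)]
168 [(309, 314, 14.5, 14.8), (318, 323, 9.5, 10.0)]
172 [(309, 313, 14.7, 15.1), (318, 322, 9.7, 10.2), (331, 336, 2.2, 2.8)]
180 [(318, 322, 9.5, 10.0)]
188 [(318, 322, 9.3, 9.8)]
```

>>> {"fn": "step_arm", "kwargs": {"xyz": [[0.0006,0,0],[0.0004,0,0],[0,0,0],[0,-0.003,0],[0,-0.01,0]], "twist": [[0,0,0],[0,0,0],[0,0,0],[0,0,0],[0,0,0]]}}

```text
time: 15.55
tcp_pos: [0.503, 0.0768, 0.1217]
tool_rot: [0.479, -0.48, 0.52, -0.519]
force: [-0.2, -0.7, 0.1]
gripper_width: 0.004
```

>>> {"fn": "step_arm", "kwargs": {"xyz": [[0,-0.01,0],[0,-0.01,0],[0,0,0],[0,0,0],[0,0,0]], "twist": [[0,0,0],[0,0,0],[0,0,0],[0,0,0],[0,0,0]]}}

```text
time: 16.05
tcp_pos: [0.5033, 0.0769, 0.1418]
tool_rot: [0.479, -0.48, 0.52, -0.52]
force: [0.8, 0.8, 0.2]
gripper_width: 0.003
```

```bash
python3 - <<'E'
from h import *
m4('m7')
im=np.load('m7.npz')['im'];save('m7c',cv2.resize(im[110:290,220:540],None,fx=2.5,fy=2.5,interpolation=cv2.INTER_CUBIC))
z=np.load('m7.npz')
E
```

```text
t 16.1 shaker xy mm [-62.85  30.82] tip z-80 mm 36.7 F [-0.36 -0.35 -0.05] toolx yaw err 0.0 tooly [-7.e-04 -0.e+00 -1.e+00]
164 [(302, 306, 14.5, 14.8), (311, 314, 8.9, 9.3), (321, 325, 2.0, 2.5), (339, 344, -10.3, -9.5)]
168 [(311, 314, 8.8, 9.2), (339, 344, -10.4, -9.7)]
172 [(311, 314, 8.7, 9.1), (339, 344, -10.5, -9.8)]
180 [(311, 314, 8.6, 9.0), (338, 344, -10.5, -9.8)]
188 [(338, 344, -10.8, -10.0)]
```

View pics/m7c.png

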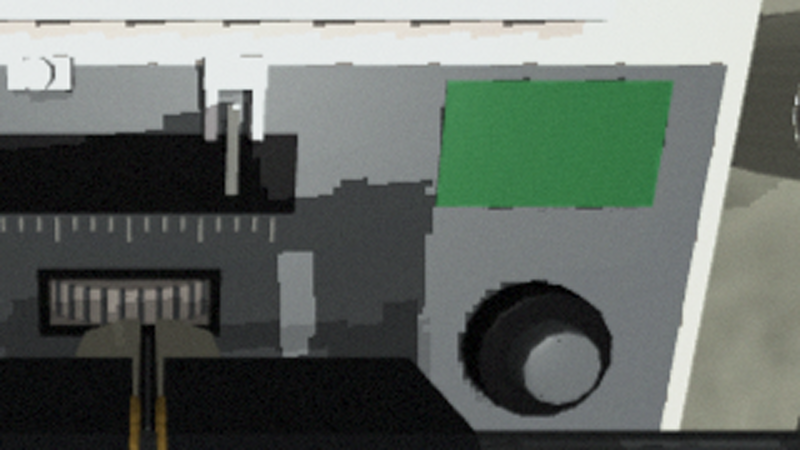

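>>> {"fn": "step_arm", "kwargs": {"xyz": [[0.02,0,-0.002],[0.03,0,-0.003],[0.03,0,-0.003],[0.02,0,-0.003],[0.011,0,0]], "twist": [[0,0,0],[0,0,0],[0,0,0],[0,0,0],[0,0,0]]}}

```text
time: 16.6
tcp_pos: [0.4832, -0.034, 0.1417]
tool_rot: [0.479, -0.479, 0.52, -0.52]
force: [0.8, 0.8, -0.2]
gripper_width: 0.003
```

>>> {"fn": "step_arm", "kwargs": {"xyz": [[0,0.005,0],[0,0.002,0],[0,0,0],[0,0,0]], "twist": [[0,0,0],[0,0,0],[0,0,0],[0,0,0]]}}

```text
time: 17.0
tcp_pos: [0.4837, -0.0321, 0.1348]
tool_rot: [0.48, -0.48, 0.52, -0.519]
force: [-0.1, -0.3, 0.6]
gripper_width: 0.007
```

```bash
python3 - <<'E'
from h import *
st()
z=np.load('m7.npz');P=pts(z['d'],z)
S=np.stack([(P[...,0]-O[0]),(P[...,1]-O[1])],-1)@Rs*1000
m=(abs(S[...,0]+74)<25)&(abs(S[...,1]+80)<25)
h=(P[...,2]-.08)*1000
k=m&(h>17);print('key',k.sum(),S[k].mean(0),S[k].min(0),S[k].max(0),np.percentile(h[k],[5,50,95]))
print(np.histogram(h[m],bins=np.arange(-3,26,2)))
E
```

```text
t 17.0 shaker xy mm [-73.62 -79.42] tip z-80 mm 29.84 F [-0.14 -0.34  0.63] toolx yaw err 0.07 tooly [-4.e-04  1.e-04 -1.e+00]
key 812 [-72.22086058 -77.05530897] [-83.61448982 -88.25348865] [-62.01610157 -67.21879443] [18.26776619 20.84590075 22.02459232]
(array([  11, 1445,  423,   82,   76,   88,  156, 1062,  122,   60,   76,
        382,  354,    0]), array([-3, -1,  1,  3,  5,  7,  9, 11, 13, 15, 17, 19, 21, 23, 25]))
```

>>> {"fn": "step_arm", "kwargs": {"xyz": [[0,0.003,0],[0,0.003,0],[0,0.002,0],[0,0.001,0],[0,0.001,0]], "twist": [[0,0,0],[0,0,0],[0,0,0],[0,0,0],[0,0,0]]}}

```text
time: 17.5
tcp_pos: [0.4836, -0.0327, 0.125]
tool_rot: [0.48, -0.48, 0.52, -0.52]
force: [-1.1, 1.9, 1.5]
gripper_width: 0.005
```

>>> {"fn": "step_arm", "kwargs": {"xyz": [[0,0.001,0],[0,0.001,0],[0,0.001,0],[0,0,0]], "twist": [[0,0,0],[0,0,0],[0,0,0],[0,0,0]]}}

```text
time: 17.9
tcp_pos: [0.4836, -0.0327, 0.122]
tool_rot: [0.48, -0.48, 0.52, -0.52]
force: [-1.8, 1.3, 4.4]
gripper_width: 0.004
```

>>> {"fn": "step_arm", "kwargs": {"xyz": [[0,0.001,0],[0,0.0005,0],[0,0,0]], "twist": [[0,0,0],[0,0,0],[0,0,0]]}}

```text
time: 18.2
tcp_pos: [0.4837, -0.0327, 0.1211]
tool_rot: [0.48, -0.48, 0.52, -0.52]
force: [-5.5, 3.1, 13.6]
gripper_width: 0.003
```

>>> {"fn": "step_arm", "kwargs": {"xyz": [[0,0.0005,0],[0,0,0],[0,0,0]], "twist": [[0,0,0],[0,0,0],[0,0,0]]}}

```text
time: 18.5
tcp_pos: [0.4837, -0.0327, 0.121]
tool_rot: [-0.48, 0.48, -0.52, 0.52]
force: [-7.0, 2.7, 19.4]
gripper_width: 0.004
```

>>> {"fn": "step_arm", "kwargs": {"xyz": [[0,-0.002,0],[0,-0.005,0],[0,-0.02,0],[0,-0.03,0],[0,-0.03,0]], "twist": [[0,0,0],[0,0,0],[0,0,0],[0,0,0],[0,0,0]]}}

```text
time: 19.0
tcp_pos: [0.4837, -0.033, 0.2079]
tool_rot: [-0.479, 0.48, -0.52, 0.52]
force: [0.8, -0.6, 0.3]
gripper_width: 0.004
```

>>> {"fn": "step_arm", "kwargs": {"xyz": [[0,-0.03,0],[0,-0.01,0],[0,0,0],[0,0,0],[0,0,0]], "twist": [[0,0,0],[0,0,0],[0,0,0],[0,0,0],[0,0,0]]}}

```text
time: 19.5
tcp_pos: [0.4832, -0.0328, 0.2456]
tool_rot: [0.479, -0.48, 0.52, -0.519]
force: [0.1, 0.0, 0.2]
gripper_width: 0.005
```

```bash
python3 - <<'E'
from h import *
im,d,c=snap('f1'); st(); P=pts(d,c)
S=np.stack([(P[...,0]-O[0]),(P[...,1]-O[1])],-1)@Rs*1000;h=(P[...,2]-.08)*1000
k=(np.hypot(S[...,0]+74,S[...,1]+80)<9)&(h<40)&(d>0);print('key h',k.sum(),np.percentile(h[k],[5,50,95]) if k.any() else '')
m=(abs(S[...,0]+15)<25)&(abs(S[...,1]-10)<30)&(h<30); v,u=np.where(m); print(v.min(),v.max(),u.min(),u.max())
save('f1c',cv2.resize(im[v.min()-10:v.max()+10,u.min()-10:u.max()+10],None,fx=5,fy=5,interpolation=cv2.INTER_CUBIC))
E
```

```text
t 19.55 shaker xy mm [-74.1  -80.13] tip z-80 mm 140.68 F [ 0.48 -0.56 -0.63] toolx yaw err 0.0 tooly [-2.3e-03  4.0e-04 -1.0e+00]
key h 251 [19.85225457 21.15534041 22.18933749]
118 168 158 220
```

View pics/f1c.png

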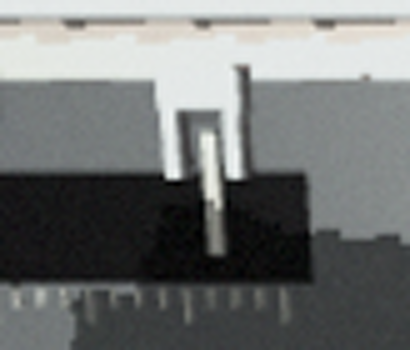

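```bash
python3 -c "
from plant import r
print(r.close_job())"
```

```text
the job is handed in; nothing more can be done
None
```

I set the pointer between the fork clip's prongs and then pressed the start button home and released it. The job is handed in at about 19.6 s of the 67 s allowed; the system gives no verdict.

- **Wheel:** I felt its top about 5.4 mm above the deck. I rolled it towards the shaker's -y in five light strokes with the closed fingertips. Force readings were about 4.5 to 8 N down, plus 3 to 4 N sideways.
- **Pointer:** With the finger lifted off, the wrist camera put it within about 0.3 mm of the gap's middle. It was still between the prongs in the picture taken after the button press.
- **Start button:** I pressed it until it hit a hard stop, about 5 mm down; the wrist force read 19.4 N there. Afterwards its top was back at its original height, about 21 mm above the deck by depth reading.
- **At hand-in:** The arm was clear, with the fingertips about 140 mm above the deck. It never went near the tubes, bottle, tip box or well plate, though I did not measure their positions again.
- **Disagreement:** The first overhead estimate put the fork 2 to 4 mm away from where the wrist camera did. I relied on the wrist view, which shows the pointer and fork together.

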